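# Dock and probe the wedge modules

## Task

Get the circuit lesson's modules checked: lay every wedge on the table into the dock of its own colour, thick end at the low side so that it lies flat without rocking and its top is level. Then take the probe from its rack and touch its tip gently, for about a second each time, first to the meter's brass reference point and then to the brass test point of each docked wedge, in the order red, yellow, green, blue (leaving out colours that are absent), and once more to the reference point to close the series. Finally hang the probe upright back in its rack by its collar, with all wedges still lying flat in their docks, and leave the jar, cup and magnifier where they are.

Things in the scene. Friction and masses are not known exactly. Their poses are not given: they have to be found in the camera images.
- red_center (a point): centre of the loose red plastic wedge module (may be absent): 90 mm long (its x), 46 mm wide (its y, flat parallel sides), flat underside 22 mm below this point; its top slopes by 12 degrees (0.2094 rad) from 53 mm high at the thick end (-x, marked by a white band) to 34 mm at the thin end (+x), 43.5 mm above the underside at mid-length. Steel base 10 mm thick, 0.2 to 0.42 kg in all. Starts flat on the table; grip it across its width
- red_mark (a point): centre of the round brass test point (20 mm across, black rim) on the sloping top of the red wedge, at x = +22 mm from its mid-length, towards the thin end
- dock_red: Fixed dock with red rails, 112 x 88 mm; origin on the table under its centre, x level towards its raised end. Bed slopes up 12 degrees to +x (so a wedge seated thick end low, towards dock -x, has a level top); it is 24 mm above the table at the centre, 100 x 54 mm inside (4 to 5 mm play round a wedge). Side rails 17 mm wide stand 7 mm above the bed, end lips 9 mm (low end), 5 mm (high)
- dock_red_mark (a point): where the test point of the red wedge lies when the wedge is seated centrally in its dock
- yellow_center (a point): centre of the loose yellow plastic wedge module (may be absent): 90 mm long (its x), 46 mm wide (its y, flat parallel sides), flat underside 22 mm below this point; its top slopes by 12 degrees (0.2094 rad) from 53 mm high at the thick end (-x, marked by a white band) to 34 mm at the thin end (+x), 43.5 mm above the underside at mid-length. Steel base 10 mm thick, 0.2 to 0.42 kg in all. Starts flat on the table; grip it across its width
- yellow_mark (a point): centre of the round brass test point (20 mm across, black rim) on the sloping top of the yellow wedge, at x = +22 mm from its mid-length, towards the thin end
- dock_yellow: Fixed dock with yellow rails, 112 x 88 mm; origin on the table under its centre, x level towards its raised end. Bed slopes up 12 degrees to +x (so a wedge seated thick end low, towards dock -x, has a level top); it is 24 mm above the table at the centre, 100 x 54 mm inside (4 to 5 mm play round a wedge). Side rails 17 mm wide stand 7 mm above the bed, end lips 9 mm (low end), 5 mm (high)
- dock_yellow_mark (a point): where the test point of the yellow wedge lies when the wedge is seated centrally in its dock
- green_center (a point): centre of the loose green plastic wedge module (may be absent): 90 mm long (its x), 46 mm wide (its y, flat parallel sides), flat underside 22 mm below this point; its top slopes by 12 degrees (0.2094 rad) from 53 mm high at the thick end (-x, marked by a white band) to 34 mm at the thin end (+x), 43.5 mm above the underside at mid-length. Steel base 10 mm thick, 0.2 to 0.42 kg in all. Starts flat on the table; grip it across its width
- green_mark (a point): centre of the round brass test point (20 mm across, black rim) on the sloping top of the green wedge, at x = +22 mm from its mid-length, towards the thin end
- dock_green: Fixed dock with green rails, 112 x 88 mm; origin on the table under its centre, x level towards its raised end. Bed slopes up 12 degrees to +x (so a wedge seated thick end low, towards dock -x, has a level top); it is 24 mm above the table at the centre, 100 x 54 mm inside (4 to 5 mm play round a wedge). Side rails 17 mm wide stand 7 mm above the bed, end lips 9 mm (low end), 5 mm (high)
- dock_green_mark (a point): where the test point of the green wedge lies when the wedge is seated centrally in its dock
- blue_center (a point): centre of the loose blue plastic wedge module (may be absent): 90 mm long (its x), 46 mm wide (its y, flat parallel sides), flat underside 22 mm below this point; its top slopes by 12 degrees (0.2094 rad) from 53 mm high at the thick end (-x, marked by a white band) to 34 mm at the thin end (+x), 43.5 mm above the underside at mid-length. Steel base 10 mm thick, 0.2 to 0.42 kg in all. Starts flat on the table; grip it across its width
- blue_mark (a point): centre of the round brass test point (20 mm across, black rim) on the sloping top of the blue wedge, at x = +22 mm from its mid-length, towards the thin end
- dock_blue: Fixed dock with blue rails, 112 x 88 mm; origin on the table under its centre, x level towards its raised end. Bed slopes up 12 degrees to +x (so a wedge seated thick end low, towards dock -x, has a level top); it is 24 mm above the table at the centre, 100 x 54 mm inside (4 to 5 mm play round a wedge). Side rails 17 mm wide stand 7 mm above the bed, end lips 9 mm (low end), 5 mm (high)
- dock_blue_mark (a point): where the test point of the blue wedge lies when the wedge is seated centrally in its dock
- probe_grip (a point): centre of the square green handle (26 x 26 mm, 70 mm tall) of the upright test probe, 123 mm above the probe's tip and 43 mm above the underside of its round black collar (46 mm across, 8 mm thick; below it the shaft is 12 mm thick); axes: z up along the handle, x and y square to the handle's faces. Probe 158 mm long, about 0.12 kg. The handle's top is 35 mm above this point
- probe_tip (a point): lowest point of the probe's ball tip (9 mm across), on the probe's axis. The tip is a sprung pin: it gives up to 12 mm, from about 0.8 N to 3.8 N
- rack_seat (a point): middle of the top face of the orange two-pronged fork of the fixed probe rack, 108 mm above the table; x points to the rack's back post (28 to 44 mm behind the seat, ends 114 mm up), z up: where the underside of the collar rests when the probe hangs in the rack, tip down between the prongs (which are 24 mm apart), axis vertical. 6 mm high lips 28 mm before and behind it keep the collar (about 5 mm play) in place
- meter: fixed grey meter box, 120 x 90 x 45 mm; origin under its centre
- meter_mark (a point): centre of the round brass reference point (24 mm across) on the level top of the meter, 45 mm above the table
- jar: bystander: loose blue jar with white lid, 60 mm across, 80 mm tall; origin under its centre
- pot: bystander: loose yellow cup, 80 mm across, 90 mm tall; origin under its centre
- magnifier: bystander: loose magnifying glass lying flat, lens 90 mm across (origin under its centre), green handle 95 mm long towards its -x
There are look-alikes about, which are no part of the job. Of the things shaped like the part that bears red_center, the red one is meant.

How it is judged:
On the way, in this order (a step that is already met when the one before it is completed fails the run):
1. every wedge present lies flat in the dock of its own colour, thick end at the low side, released and at rest (distance between red_mark and dock_red_mark below 0.01 m and y of red_center in the frame of dock_red between -0.009 and 0.009 m and angle between red_center's own z axis and vertical between 0.14 and 0.28 rad and angle between red_center's own y axis and vertical between 1.48 and 1.66 rad and distance between yellow_mark and dock_yellow_mark below 0.01 m and y of yellow_center in the frame of dock_yellow between -0.009 and 0.009 m and angle between yellow_center's own z axis and vertical between 0.14 and 0.28 rad and angle between yellow_center's own y axis and vertical between 1.48 and 1.66 rad and distance between green_mark and dock_green_mark below 0.01 m and y of green_center in the frame of dock_green between -0.009 and 0.009 m and angle between green_center's own z axis and vertical between 0.14 and 0.28 rad and angle between green_center's own y axis and vertical between 1.48 and 1.66 rad and distance between blue_mark and dock_blue_mark below 0.01 m and y of blue_center in the frame of dock_blue between -0.009 and 0.009 m and angle between blue_center's own z axis and vertical between 0.14 and 0.28 rad and angle between blue_center's own y axis and vertical between 1.48 and 1.66 rad and linear speed of each of wedge_red, wedge_yellow, wedge_green, wedge_blue below 0.03 m/s and contact force between the fingers and wedge_red below 0.1 N and contact force between the fingers and wedge_yellow below 0.1 N and contact force between the fingers and wedge_green below 0.1 N and contact force between the fingers and wedge_blue below 0.1 N), for 0.3 s.
2. the probe's tip touches the meter's reference point (contact force between probe and meter above 0.4 N and horizontal distance between probe_tip and meter_mark below 0.013 m), for 0.5 s.
3. the probe's tip touches the test point of the red wedge while that wedge lies flat in its dock (contact force between probe and wedge_red above 0.4 N and distance between probe_tip and red_mark below 0.012 m and distance between red_mark and dock_red_mark below 0.01 m and y of red_center in the frame of dock_red between -0.009 and 0.009 m and angle between red_center's own z axis and vertical between 0.14 and 0.28 rad and angle between red_center's own y axis and vertical between 1.48 and 1.66 rad), for 0.5 s.
4. the probe's tip touches the test point of the yellow wedge while that wedge lies flat in its dock (contact force between probe and wedge_yellow above 0.4 N and distance between probe_tip and yellow_mark below 0.012 m and distance between yellow_mark and dock_yellow_mark below 0.01 m and y of yellow_center in the frame of dock_yellow between -0.009 and 0.009 m and angle between yellow_center's own z axis and vertical between 0.14 and 0.28 rad and angle between yellow_center's own y axis and vertical between 1.48 and 1.66 rad), for 0.5 s.
5. the probe's tip touches the test point of the green wedge while that wedge lies flat in its dock (contact force between probe and wedge_green above 0.4 N and distance between probe_tip and green_mark below 0.012 m and distance between green_mark and dock_green_mark below 0.01 m and y of green_center in the frame of dock_green between -0.009 and 0.009 m and angle between green_center's own z axis and vertical between 0.14 and 0.28 rad and angle between green_center's own y axis and vertical between 1.48 and 1.66 rad), for 0.5 s.
6. the probe's tip touches the test point of the blue wedge while that wedge lies flat in its dock (contact force between probe and wedge_blue above 0.4 N and distance between probe_tip and blue_mark below 0.012 m and distance between blue_mark and dock_blue_mark below 0.01 m and y of blue_center in the frame of dock_blue between -0.009 and 0.009 m and angle between blue_center's own z axis and vertical between 0.14 and 0.28 rad and angle between blue_center's own y axis and vertical between 1.48 and 1.66 rad), for 0.5 s.
7. the probe's tip touches the meter's reference point again (all of step 2), for 0.5 s.
At the end, for the whole second after the job is handed in: Each wedge present lies at rest in its colour's dock, thick end low: test point within 10 mm of its seated place, centre within 9 mm sideways, slope 8-16 degrees, roll under 5. Probe at rest in rack: within 12 mm of the seat, handle centre 144-157 mm up, within 7 degrees of upright (distance between red_mark and dock_red_mark below 0.01 m and y of red_center in the frame of dock_red between -0.009 and 0.009 m and angle between red_center's own z axis and vertical between 0.14 and 0.28 rad and angle between red_center's own y axis and vertical between 1.48 and 1.66 rad and distance between yellow_mark and dock_yellow_mark below 0.01 m and y of yellow_center in the frame of dock_yellow between -0.009 and 0.009 m and angle between yellow_center's own z axis and vertical between 0.14 and 0.28 rad and angle between yellow_center's own y axis and vertical between 1.48 and 1.66 rad and distance between green_mark and dock_green_mark below 0.01 m and y of green_center in the frame of dock_green between -0.009 and 0.009 m and angle between green_center's own z axis and vertical between 0.14 and 0.28 rad and angle between green_center's own y axis and vertical between 1.48 and 1.66 rad and distance between blue_mark and dock_blue_mark below 0.01 m and y of blue_center in the frame of dock_blue between -0.009 and 0.009 m and angle between blue_center's own z axis and vertical between 0.14 and 0.28 rad and angle between blue_center's own y axis and vertical between 1.48 and 1.66 rad and linear speed of each of wedge_red, wedge_yellow, wedge_green, wedge_blue, probe below 0.02 m/s and horizontal distance between probe_grip and rack_seat below 0.012 m and height (world z) of probe_grip between 0.144 and 0.157 m and angle between probe_grip's own z axis and vertical below 0.12 rad); the robot touches nothing.
It fails at once if the jar is pushed more than 3 cm from its place (distance of jar from where it was at the start of the episode above 0.03 m).
It fails at once if the pot is pushed more than 3 cm from its place (distance of pot from where it was at the start of the episode above 0.03 m).
It fails at once if the magnifier is pushed more than 3 cm from its place (distance of magnifier from where it was at the start of the episode above 0.03 m).
It fails at once if the probe is pressed on a wedge or the meter with more than 30 N (contact force between probe and meter above 30 N or contact force between probe and wedge_red above 30 N or contact force between probe and wedge_yellow above 30 N or contact force between probe and wedge_green above 30 N or contact force between probe and wedge_blue above 30 N).
Of wedge_red, wedge_yellow, wedge_green, wedge_blue only 3 to 4 are there at a start; the rules pass over those that are not, and their reading is None.
At some moment in a run one of wedge_red, wedge_yellow, wedge_green, wedge_blue may be knocked a few centimetres aside while the robot is not near it.
It also fails if it takes over 208 s, if anything falls off the work surface, if the arm or the gripper's body presses on something with over 40 N, if the wrist force passes 120 N, or if a joint passes its speed limit or range.

## Robot

A 6-joint arm with a two-finger parallel gripper is mounted at the origin on the work surface. World frame = base frame: x ahead of the robot, y to its left, z up, the work surface at z = 0. Lengths are in m, angles in rad, forces in N, time in s.
With the tool pointing down it reaches from about 0.325 to 0.85 m from the base axis. Payload 4.4 kg.
Tool frame: the origin (TCP) lies at the very end of the fingers, on their centre line; the grasp point (between the pads) lies 19 mm behind it; z points along the fingers, y is the line along which they close (so a half turn about z gives the same grasp; the last joint's range is limited). The gripper opens to 94 mm and grips with 3 to 60 N. Pads are 16 mm wide; open, the fingers measure 119 mm over their backs; the gripper's body (75 mm by 177 mm) begins 78 mm behind the grasp point.
Start: joints at [-1.327, 0.207, 1.542, -0, 1.393, -0.15], TCP at [0.221, -0.531, 0.205] pointing down, gripper open.
Joint ranges: [-2.73, 2.73], [-0.86, 2.22], [0.23, 2.46], [-1.11, 4.25], [0.08, 2.63], [-2.82, 2.82]. Speed limits (rad/s): [2.79, 2.79, 3.14, 3.14, 3.14, 3.14].

## Interface

Orientations are given as a unit quaternion [w, x, y, z].
In Python, from cell import env gives the robot as it stands. The module is installed in compiled form; this text tells all that it offers.
- The arm moves only by the shell command python3 -m jog 'ROWS' [OPENING] [FORCE]. ROWS is JSON, a list of rows, each a list of 6 numbers: the shift along the world's x, y, z in m, then the turn, a rotation vector about the world's x, y, z in degrees. A call has 1 to 12 rows; each row shifts and turns the commanded pose from where the row before left it; what a row does not reach is not made up. A row lasts 1/8 s, in which the tool goes at most 62.5 mm and 10.7 degrees, less where a joint would pass 70% of its speed; a pose out of reach is approached as far as the arm can. A call with a gripper value outside its range is refused whole. OPENING is the opening, from 0 (shut) to 1 (fully open), set as the call begins (- or left out, the last holds). The fingers move at their own pace and stop on an object; FORCE is the grip in N (left out, the last holds). Time passes only in rows, so rows that do not move let the fingers close. It gives the time, the measured TCP pose, the force, the opening and the grip force at its end, in the units of the state.
- env.observe(): the state, without advancing time (a new reading comes with each control period).
- env.capture(name): name is "scene" or "top"; returns a dict with "pixels" (420x560x3 uint8, red, green, blue), "K" (3x3 intrinsics, pixels), "k1" (the pictures are not rectified: a ray, as slopes to the right and down, at radius r is drawn at 1 + k1 r^2 times it, then the intrinsics apply), "world_from_camera" (4x4, takes a point from camera to world coordinates). Camera axes: x right, y down, z forward; pixel columns grow to the right and rows downward; lengths in m; the calibration is good to about 2 mm. A picture is of the moment at which its call begins. There is no depth.
- env.close_job(): hands the job in; it is judged then, once.
The state is a dict: "time": time; "joint_pos": joint angles; "qd": joint speeds; "joint_torque": joint torques, N m; "ee_pos": TCP position; "eef_rot": TCP orientation; "force": force on the tool from outside, world axes, zero at the start; "wrist_torque": the same for the moment, N m; "grip_width": finger opening in m; "grip_force": force on a finger pad.
Only numpy, scipy, OpenCV 4.12 (cv2) and the standard library are available. Lean on these libraries where they do the work, as an engineer would, in place of code of your own. Each camera call takes 0.05 s, during which the arm holds its last target. There are 200 camera calls.

## Working session

There is one attempt and no reset: what is moved stays moved. The work goes in short steps, Python scripts to look and compute and a shell command to move; the robot and the scene stay as the last step left them, time stands still between calls to the robot, and variables do not carry over. Pictures are saved under pics/ and viewed, at most 14 in all, crops included, and the job is handed in when it is done.

```bash
mkdir -p pics; cat > h.py <<'E'
import numpy as np,cv2
from cell import env
def cap(n):
    c=env.capture(n); return c
def save(c,f): cv2.imwrite('pics/'+f,c['pixels'][:,:,::-1])
def ray(c,uv):
    K=c['K']; uv=np.atleast_2d(np.float64(uv))
    p=cv2.undistortPoints(uv[:,None],np.float64(K),np.array([c['k1'],0,0,0.]))[:,0]
    T=np.array(c['world_from_camera']); d=np.c_[p,np.ones(len(p))]@T[:3,:3].T
    return T[:3,3],d
def onz(c,uv,z):
    o,d=ray(c,uv); return o+d*((z-o[2])/d[:,2])[:,None]
def proj(c,P):
    T=np.linalg.inv(np.array(c['world_from_camera'])); P=np.atleast_2d(P)
    q=P@T[:3,:3].T+T[:3,3]; s=q[:,:2]/q[:,2:]; r=(s**2).sum(1,keepdims=True)
    s=s*(1+c['k1']*r); K=np.array(c['K']); return s@K[:2,:2].T+K[:2,2]
E
python3 - <<'E'
from h import *
for n in('scene','top'):
    c=cap(n); save(c,n+'1.png'); print(n,c['K'],c['k1'],np.round(c['world_from_camera'],3))
    np.save(n+'.npy',c,allow_pickle=True)
print(env.observe())
E
```

```text
scene [[517.24934853   0.         284.78746072]
 [  0.         517.24934853 205.2500439 ]
 [  0.           0.           1.        ]] -0.04470042594950215 [[ 0.792  0.4   -0.461  1.187]
 [ 0.611 -0.504  0.611 -0.984]
 [ 0.012 -0.765 -0.644  1.075]
 [ 0.     0.     0.     1.   ]]
top [[392.92311178   0.         280.75844678]
 [  0.         392.92311178 204.97845655]
 [  0.           0.           1.        ]] -0.016897597539046075 [[-0.016 -0.982  0.187  0.316]
 [-1.     0.014 -0.012 -0.054]
 [ 0.009 -0.187 -0.982  1.032]
 [ 0.     0.     0.     1.   ]]
{'time': 0.1, 'joint_pos': array([-1.32749897e+00,  2.07368831e-01,  1.54281052e+00, -4.57086227e-05,
        1.39348643e+00, -1.50541372e-01]), 'qd': array([ 0.00091515, -0.00082639, -0.00240465, -0.00075772, -0.00071136,
        0.00196006]), 'joint_torque': array([ 3.29187133e-04, -3.71860671e+01, -2.82292235e+01,  7.00235437e-02,
        3.11408972e-02, -5.09108941e-05]), 'ee_pos': array([ 0.22042292, -0.53027974,  0.20438786]), 'eef_rot': array([-1.03440251e-03,  9.80672634e-01,  1.95653034e-01, -7.05239505e-05]), 'force': array([ 0.31337663,  0.19837105, -0.03586456]), 'wrist_torque': array([0.0199702 , 0.06932848, 0.04688415]), 'grip_force': 0.0, 'grip_width': 0.0942012878451552}
```

View pics/scene1.png

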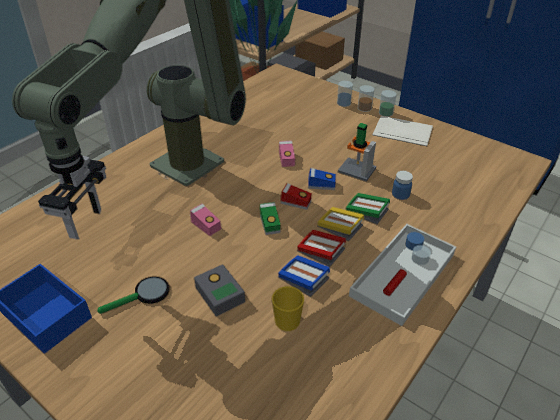

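View pics/top1.png

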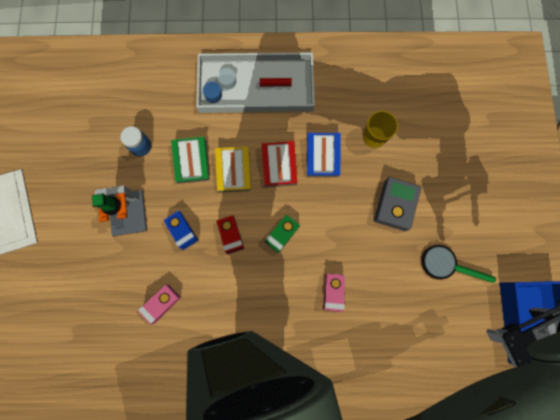

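Three wedges are present: blue at top-view (181,230), red at (230,234) and green at (282,233). There is no yellow wedge, and the pink ones are look-alikes. The docks are in a row at y≈160 px, the rack is at (110,205) and the meter is at (398,205). I'll zoom in to find the docks' raised ends.

```bash
python3 - <<'E'
from h import *
t=np.load('top.npy',allow_pickle=True).item()['pixels'];s=np.load('scene.npy',allow_pickle=True).item()['pixels']
cv2.imwrite('pics/c1.png',cv2.resize(t[115:265,85:345],None,fx=3,fy=3,interpolation=cv2.INTER_CUBIC)[:,:,::-1])
cv2.imwrite('pics/c2.png',cv2.resize(s[110:300,240:440],None,fx=3.1,fy=3.1,interpolation=cv2.INTER_CUBIC)[:,:,::-1])
E
```

```text
(no output)
```

View pics/c1.png

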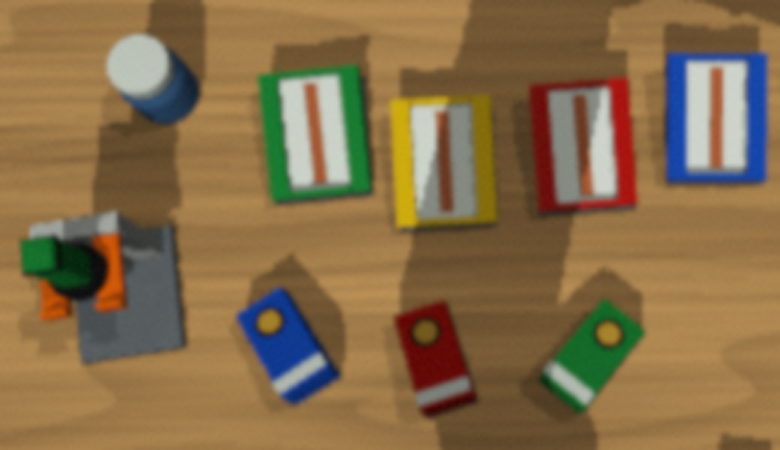

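View pics/c2.png

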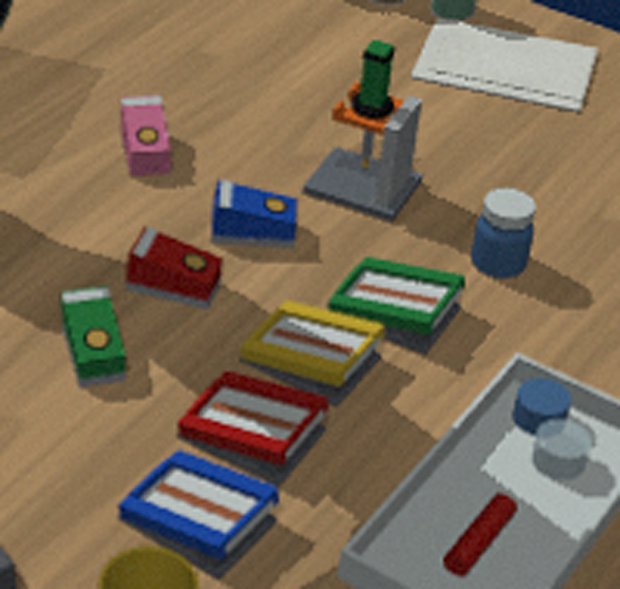

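```bash
cat >> h.py <<'E'
HUE={'red':[(0,7),(172,180)],'green':[(52,80)],'blue':[(105,125)],'yellow':[(22,32)],'brass':[(15,26)],'orange':[(6,14)]}
def mask(c,col,smin=110,vmin=40):
    h=cv2.cvtColor(c['pixels'],cv2.COLOR_RGB2HSV); m=0
    for a,b in HUE[col]: m=m|cv2.inRange(h,(a,smin,vmin),(b,255,255))
    return m
def blobs(m,amin=20):
    n,l,s,ce=cv2.connectedComponentsWithStats(m)
    return [(s[i,4],ce[i],s[i,:4],l==i) for i in range(1,n) if s[i,4]>=amin]
def tri(c1,u1,c2,u2):
    o1,d1=ray(c1,u1);o2,d2=ray(c2,u2);d1=d1[0]/np.linalg.norm(d1[0]);d2=d2[0]/np.linalg.norm(d2[0])
    t=np.linalg.lstsq(np.c_[d1,-d2],o2-o1,rcond=None)[0]; a=o1+t[0]*d1;b=o2+t[1]*d2
    return (a+b)/2,np.linalg.norm(a-b)
E
python3 - <<'E'
from h import *
np.set_printoptions(precision=4,suppress=True)
t=np.load('top.npy',allow_pickle=True).item();s=np.load('scene.npy',allow_pickle=True).item()
tc=lambda a:(85+a[0]/3-.33,115+a[1]/3-.33); sc=lambda a:(240+a[0]/3.1-.3,110+a[1]/3.1-.3)
for a,b in [((530,85),(328,405)),((540,213),(228,373)),((637,207),(180,425)),((627,78),(285,462))]+[((667,54),(278,490)),((668,182),(180,452)),((765,184),(120,505)),((766,54),(215,555)),((260,74),(465,268)),((272,202),(367,258)),((371,193),(330,290)),((360,66),(430,330))]:
    print('corner',*tri(t,tc(a),s,sc(b)))
for col in ('red','green','blue','yellow','orange','brass'):
    for nm,c in (('top',t),('scene',s)):
        for A,ce,bb,l in blobs(mask(c,col),25):
            if A<4000: print(col,nm,A,ce.round(1),bb, onz(c,ce,.04)[0][:2])
E
```

```text
corner [ 0.6754 -0.0152  0.0358] 0.0039698633027978126
corner [ 0.5644 -0.0213  0.0169] 0.0072944983785042695
corner [ 0.5693 -0.1071  0.0157] 0.008275290841039097
corner [ 0.6827 -0.1006  0.0333] 0.006637666559886688
corner [ 0.701  -0.1373  0.0401] 0.0036185718338822455
corner [ 0.5912 -0.1356  0.0165] 0.007075367553642523
corner [ 0.5883 -0.2217  0.0168] 0.007690927494600965
corner [ 0.7001 -0.2275  0.0357] 0.00031239522068558323
corner [0.6846 0.2216 0.0534] 0.00927490204754655
corner [0.5775 0.2156 0.0175] 0.0067922915438549565
corner [0.5825 0.1273 0.0329] 0.012259194239793962
corner [0.6964 0.1368 0.0352] 0.006426964012218673
red top 251 [275.2  81.5] [260  78  32   8] [ 0.8487 -0.0557]
red top 637 [279.1 163.7] [262 141  35  45] [ 0.6147 -0.0629]
red top 396 [228.6 230.8] [217 216  24  29] [0.4398 0.068 ]
red top 68 [234.5 248.9] [226 244  18  10] [0.3937 0.0528]
red top 116 [333.  286.1] [324 273  21  30] [ 0.2981 -0.1915]
red top 38 [335.5 283.2] [330 278  12  12] [ 0.3051 -0.1979]
red top 126 [164.3 299.9] [144 285  37  39] [0.2713 0.2246]
red top 40 [163.8 297.7] [158 292
[... 12260 characters left out ...]
[251.1 398.5] [244 390  13  15] [ 0.7845 -0.5609]
brass scene 25 [118.8 397.8] [115 395  10   7] [ 0.5594 -0.7376]
brass scene 57 [229.9 401.5] [223 394  14  16] [ 0.7532 -0.5945]
brass scene 40 [ 40.1 402.1] [ 32 396  16  16] [ 0.4349 -0.851 ]
brass scene 299 [266.2 411.3] [241 399  47  21] [ 0.829  -0.5638]
brass scene 25 [304.7 404.9] [299 402  11   6] [ 0.8846 -0.5015]
brass scene 31 [124.7 408. ] [119 404  13   9] [ 0.5879 -0.7451]
brass scene 29 [ 89.4 412.9] [ 82 409  15   9] [ 0.5384 -0.7993]
brass scene 25 [387.9 413.6] [383 408  10  12] [ 1.036  -0.4093]
brass scene 46 [235.7 412.8] [226 410  19   7] [ 0.7804 -0.6062]
brass scene 33 [295.1 416.5] [290 412  13   8] [ 0.8842 -0.5352]
```

```bash
cat >> h.py <<'E'
def near(L,p): return min(L,key=lambda b:np.hypot(*(b[1]-p)))
def wedge(c,col,p,z=.0388,zb=.0505):
    """mark xy, yaw (thick->thin) from brass disc and white band near pixel p (top view)"""
    b=near(blobs(mask(c,'brass',90,60),20),p)[1]
    h=cv2.cvtColor(c['pixels'],cv2.COLOR_RGB2HSV)
    w=[q for q in blobs(cv2.inRange(h,(0,0,95),(180,70,255)),12) if q[0]<150]
    wp=near(w,p); M=onz(c,b,z)[0]; B=onz(c,wp[1],zb)[0]; d=M-B
    return M,B,np.degrees(np.arctan2(d[1],d[0])),np.hypot(*d[:2]),b,wp[1]
E
python3 - <<'E'
from h import *
np.set_printoptions(precision=4,suppress=True)
t=np.load('top.npy',allow_pickle=True).item();s=np.load('scene.npy',allow_pickle=True).item()
for col,p in (('blue',(183,232)),('red',(231,236)),('green',(281,234))):
    M,B,y,L,b,w=wedge(t,col,p); u=np.array([np.cos(np.radians(y)),np.sin(np.radians(y))])
    print(col,'mark',M[:2],'band',B[:2],'yaw',y.round(1),'L',L,'centre',M[:2]-.022*u,w)
for col,p in (('blue',(323,153)),('red',(279,163)),('yellow',(232.5,168)),('green',(190,159))):
    st=[b for b in blobs(mask(t,'orange'),60) if np.hypot(*(b[1]-p))<5 and b[0]<115][0]
    O=onz(t,st[1],.0245)[0][:2]
    v,u=np.nonzero(st[3]); P=onz(t,np.c_[u,v],.0245)[:,:2]; e=np.linalg.svd(P-P.mean(0))[2][0]; e*=np.sign(e[0])
    rb=near(blobs(mask(t,col,100,40),200),p); v,u=np.nonzero(rb[3])
    hull=cv2.convexHull(np.c_[u,v].astype(np.int32)); q=cv2.approxPolyN(hull,4)[0].astype(float)
    q=q[np.argsort(q[:,1])]; C=np.vstack([onz(t,q[:2],.042),onz(t,q[2:],.020)])[:,:2]
    lo,hi=C[2:].mean(0),C[:2].mean(0); d=hi-lo
    print(col,'stripe',O,np.degrees(np.arctan2(e[1],e[0])),'quad',C.mean(0),np.degrees(np.arctan2(d[1],d[0])),np.hypot(*d),np.linalg.norm(C[0]-C[1]))
print('meter',onz(t,(397.2,211.1),.045),'scene',onz(s,(213.9,277.3),.045))
print('handle top',onz(t,(98.3,200.3),.186),tri(t,(98.3,200.3),s,(361.6,125.2)),'collar',onz(t,(111.3,205.3),.116))
E
```

```text
blue mark [0.4651 0.2062] band [0.4205 0.1824] yaw 28.1 L 0.050564970477762435 centre [0.4457 0.1959] [182.1731 238.6538]
red mark [0.4543 0.0736] band [0.4026 0.0573] yaw 17.5 L 0.05418306719966389 centre [0.4333 0.067 ] [232.2346 245.0494]
green mark [ 0.4508 -0.0818] band [ 0.4084 -0.0477] yaw -38.8 L 0.054469991785790844 centre [ 0.4337 -0.0681] [274.3535 242.1111]
blue stripe [ 0.6478 -0.1818] -3.32293003921411 quad [ 0.6427 -0.1802] -0.791250649541909 0.10953583270002344 0.08528079992257813
red stripe [ 0.6211 -0.0625] 3.3112351221636507 quad [ 0.6193 -0.0627] 3.2369084418087084 0.11189890804485385 0.08773045923077395
yellow stripe [0.6084 0.0603] 3.053669188343672 quad [0.6059 0.0602] 3.2062178773146766 0.11147599915097992 0.08959164566334785
green stripe [0.6352 0.1752] 7.346433238278178 quad [0.6337 0.1735] 5.314112456998958 0.10959719979495182 0.08758966468796976
meter [[ 0.4833 -0.363   0.045 ]] scene [[ 0.4829 -0.3587  0.045 ]]
handle top [[0.493  0.3366 0.186 ]] (array([0.4956, 0.3398, 0.1846]), np.float64(0.0061938266658785645)) collar [[0.4951 0.3371 0.116 ]]
```

```bash
python3 - <<'E'
from h import *
t=np.load('top.npy',allow_pickle=True).item()['pixels'];s=np.load('scene.npy',allow_pickle=True).item()['pixels']
a=cv2.resize(t[180:245,85:150],(400,400),interpolation=cv2.INTER_CUBIC);b=cv2.resize(s[115:185,330:400],(400,400),interpolation=cv2.INTER_CUBIC)
cv2.imwrite('pics/c3.png',np.hstack([a,b])[:,:,::-1])
E
```

```text
(no output)
```

View pics/c3.png

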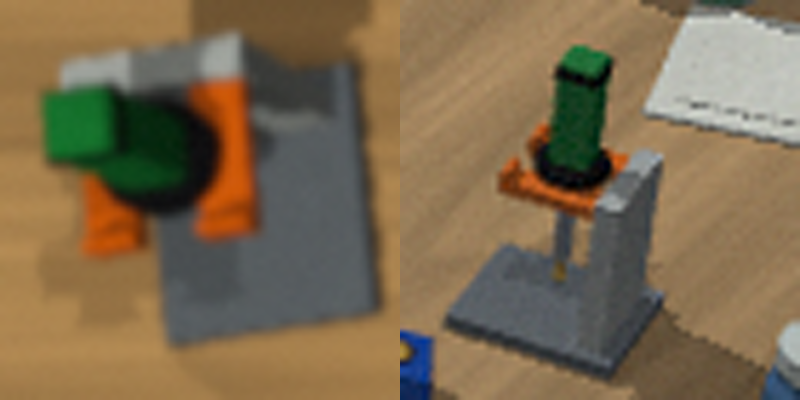

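Dock raised ends all face +x (corner heights ≈0.017 low, 0.036 to 0.053 high). I'll start with green: move above it and check.

```bash
python3 -m jog '[[0.0213,0.0463,0,0,0,-6.2],[0.0213,0.0463,0,0,0,-6.2],[0.0213,0.0463,0,0,0,-6.2],[0.0213,0.0463,0,0,0,-6.2],[0.0213,0.0463,0,0,0,-6.2],[0.0213,0.0463,0,0,0,-6.2],[0.0213,0.0463,0,0,0,-6.2],[0.0213,0.0463,0,0,0,-6.2],[0.0213,0.0463,-0.03,0,0,-6.0],[0.0213,0.0463,-0.04,0,0,-6.0],[0,0,0,0,0,0]]' 1 30
```

```text
time: 1.48
ee_pos: [0.4302, -0.0658, 0.1333]
eef_rot: [-0.0, 0.943, -0.332, -0.004]
force: [-0.4, 0.6, 0.8]
grip_width: 0.0941
grip_force: 0.0
```

```bash
python3 -m jog '[[0.003,-0.001,-0.04,0,0,0],[0,0,-0.04,0,0,0],[0,0,-0.03,0,0,0],[0,0,-0.01,0,0,0],[0,0,0,0,0,0]]' && python3 -m jog '[[0,0,0,0,0,0],[0,0,0,0,0,0],[0,0,0,0,0,0],[0,0,0,0,0,0],[0,0,0,0,0,0],[0,0,0,0,0,0]]' 0 30
```

```text
time: 2.1
ee_pos: [0.436, -0.0714, 0.0172]
eef_rot: [0.0, 0.942, -0.334, 0.0]
force: [0.3, -0.1, 1.0]
grip_width: 0.094
grip_force: 0.0
time: 2.85
ee_pos: [0.4361, -0.0705, 0.017]
eef_rot: [-0.0, 0.943, -0.334, 0.0]
force: [0.1, 1.7, 1.5]
grip_width: 0.0457
grip_force: 30.0
```

```bash
python3 -m jog '[[0,0,0.04,0,0,0],[0,0,0.05,0,0,0],[0,0,0.03,0,0,0],[0,0,0,0,0,0],[0,0,0,0,0,0]]' - 30 && python3 - <<'E'
from h import *
np.set_printoptions(precision=4,suppress=True)
s=cap('scene');t=cap('top');print(env.observe()['ee_pos'])
a=cv2.resize(s['pixels'][130:270,200:360],(480,420),interpolation=cv2.INTER_CUBIC);b=cv2.resize(t['pixels'][180:300,225:345],(420,420),interpolation=cv2.INTER_CUBIC)[:,:310]
cv2.imwrite('pics/g1.png',np.hstack([a,b])[:,:,::-1])
o=np.array(env.observe()['ee_pos']); u=np.array([.777,-.629,0])
for k in(0,): print(proj(s,o+u*.022+[0,0,.0388-.017]),proj(t,o+u*.022+[0,0,.0388-.017]))
E
```

```text
time: 3.48
ee_pos: [0.4342, -0.0701, 0.1349]
eef_rot: [0.0, 0.943, -0.334, -0.002]
force: [-0.1, 0.9, -3.7]
grip_width: 0.0458
grip_force: 30.0
[ 0.4339 -0.0699  0.1344]
[[269.3746 189.4449]] [[289.7606 218.5657]]
```

View pics/g1.png

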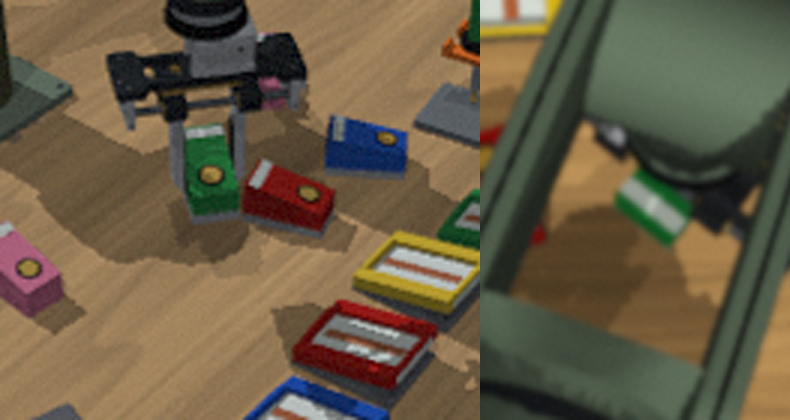

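```bash
python3 - <<'E'
from h import *
np.set_printoptions(precision=4,suppress=True)
s=np.load('scene.npy',allow_pickle=True).item()
for n,p in (('green',(368.4,204.3)),('yellow',(340.4,219.5)),('red',(321.5,243.6)),('blue',(303.9,271.4))):
    st=near(blobs(mask(s,'orange'),25),p); v,u=np.nonzero(st[3]); 
    l=np.argmin(u);r=np.argmax(u); P=onz(s,[(u[l],v[u==u[l]].mean()),(u[r],v[u==u[r]].mean())],.0245); d=P[1]-P[0]
    print(n,onz(s,st[1],.0245)[0][:2],P[:,:2].mean(0),np.hypot(*d[:2]))
print('blue,red,green marks scene',[onz(s,p,.0388)[0][:2] for p in [(240+275/3.1-.3,110+205/3.1-.3),(240+195/3.1-.3,110+262/3.1-.3),(271,218.6)]])
E
```

```text
green [0.6395 0.182 ] [0.6367 0.1804] 0.07998498658337944
yellow [0.609  0.0656] [0.609  0.0655] 0.0734712246947757
red [ 0.6233 -0.0577] [ 0.6235 -0.0583] 0.075939616757478
blue [ 0.6475 -0.1777] [ 0.6459 -0.178 ] 0.07447774982620602
blue,red,green marks scene [array([0.4652, 0.2115]), array([0.4555, 0.0783]), array([ 0.45  , -0.0761])]
```

```bash
python3 -m jog '[[0.025,0.031,0.01,0,0,5.6],[0.025,0.031,0.01,0,0,5.6],[0.025,0.031,0,0,0,5.6],[0.025,0.031,0,0,0,5.6],[0.025,0.031,0,0,0,5.6],[0.025,0.031,0,0,0,5.6],[0.025,0.031,0,0,0,5.6],[0.0284,0.031,0,0,0,5.6],[0,0,-0.02,0.3,-3,0],[0,0,-0.02,0.3,-3,0],[0,0,-0.02,0.3,-3,0],[0,0,0,0.3,-3,0]]' - 30; python3 -m jog '[[0,0,0,0,0,0],[0,0,0,0,0,0]]'
```

```text
time: 5.08
ee_pos: [0.635, 0.1768, 0.0907]
eef_rot: [-0.005, 0.994, 0.05, 0.1]
force: [-0.3, 0.4, -2.4]
grip_width: 0.0458
grip_force: 30.0
time: 5.32
ee_pos: [0.6392, 0.1773, 0.0961]
eef_rot: [-0.005, 0.993, 0.05, 0.104]
force: [0.3, 0.8, -2.9]
grip_width: 0.0457
grip_force: 30.0
```

```bash
python3 -m jog '[[-0.002,0.001,-0.025,0,0,0],[0,0,-0.015,0,0,0],[0,0,-0.01,0,0,0],[0,0,0,0,0,0],[0,0,0,0,0,0]]' && python3 - <<'E'
from h import *
s=cap('scene');a=cv2.resize(s['pixels'][130:270,280:440],(640,560),interpolation=cv2.INTER_CUBIC);cv2.imwrite('pics/g2.png',a[:,:,::-1])
E
```

```text
time: 5.95
ee_pos: [0.6381, 0.1784, 0.0476]
eef_rot: [-0.005, 0.993, 0.05, 0.106]
force: [0.5, -0.3, -3.5]
grip_width: 0.0457
grip_force: 30.0
```

View pics/g2.png

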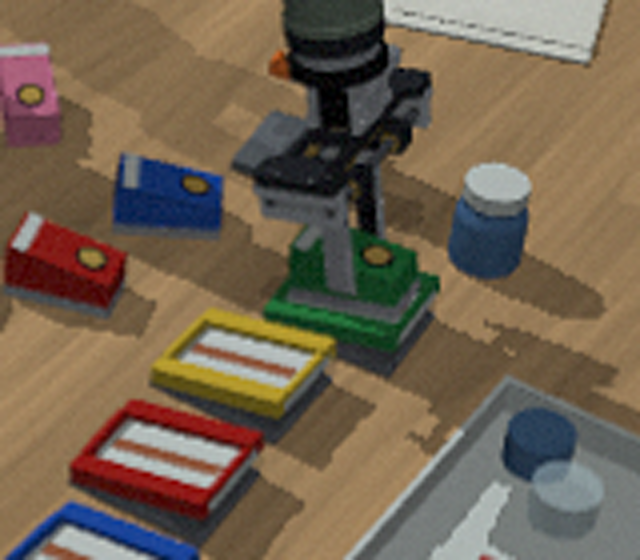

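```bash
python3 -m jog '[[0,0,-0.003,0,0,0],[0,0,-0.002,0,0,0],[0,0,0,0,0,0],[0,0,0,0,0,0]]'; python3 -m jog '[[0,0,0,0,0,0],[0,0,0,0,0,0],[0,0,0,0,0,0],[-0.003,0,0.02,0,0,0],[-0.008,0,0.04,-0.3,3,0],[0,0,0.05,-0.3,3,0],[0,0,0.05,-0.3,3,0],[0,0,0,-0.3,3,0]]' 0.68
```

```text
time: 6.5
ee_pos: [0.6373, 0.1783, 0.0419]
eef_rot: [-0.005, 0.993, 0.05, 0.105]
force: [-0.1, -0.0, -3.3]
grip_width: 0.0459
grip_force: 30.0
time: 7.5
ee_pos: [0.6304, 0.1792, 0.2111]
eef_rot: [-0.001, 0.999, 0.05, 0.007]
force: [-0.3, 0.2, -0.2]
grip_width: 0.0643
grip_force: 0.0
```

```bash
cat >> h.py <<'E'
def marks(c):
    """brass discs per wedge colour, scene view: brass blobs near colour blobs"""
    out={}
    for col in('red','green','blue'):
        for A,ce,bb,l in blobs(mask(c,'brass',90,60),12):
            if A>120 or max(bb[2:])>16: continue
            ring=cv2.dilate(l.astype('uint8'),np.ones((13,13)))>0
            f=((mask(c,col)>0)&ring).sum()/ring.sum()
            if f>.4 and 180<ce[1]<300 or f>.4 and ce[1]>130: out.setdefault(col,[]).append((ce.round(1),round(f,2)))
    return out
E
python3 -m jog '[[-0.028,-0.0156,0,0,0,1.6],[-0.028,-0.0156,0,0,0,1.6],[-0.028,-0.0156,0,0,0,1.6],[-0.028,-0.0156,-0.01,0,0,1.6],[-0.028,-0.0156,-0.03,0,0,1.6],[-0.028,-0.0156,-0.03,0,0,1.6],[-0.028,-0.0156,-0.03,0,0,1.6],[0,0,0,0,0,0],[0,0,0,0,0,0]]' 1
python3 - <<'E'
from h import *
s=cap('scene');t=cap('top');M=marks(s);print(M)
np.set_printoptions(precision=4,suppress=True)
for k,z in(('red',.0388),('blue',.0388),('green',.0666)):
    for u,f in M.get(k,[]): print(k,onz(s,u,z)[0]-[0.0005,.00225,0])
E
```

```text
time: 8.62
ee_pos: [0.4331, 0.0694, 0.1042]
eef_rot: [0.0, 0.989, 0.147, 0.003]
force: [0.2, 0.3, 0.4]
grip_width: 0.094
grip_force: 0.0
{'red': [(array([302.4, 193.9]), np.float64(0.64))], 'green': [(array([373.5, 194.7]), np.float64(0.63))], 'blue': [(array([328.3, 175.6]), np.float64(0.53))]}
red [0.4535 0.0769 0.0388]
blue [0.4637 0.21   0.0388]
green [0.6493 0.1836 0.0666]
```

```bash
python3 -m jog '[[0,0.001,-0.035,0,0,0],[0,0,-0.03,0,0,0],[0,0,-0.02,0,0,0],[0,0,-0.004,0,0,0],[0,0,0,0,0,0]]' && python3 -m jog '[[0,0,0,0,0,0],[0,0,0,0,0,0],[0,0,0,0,0,0],[0,0,0,0,0,0],[0,0,0,0,0,0],[0,0,0,0,0,0]]' 0 30
```

```text
time: 9.35
ee_pos: [0.4319, 0.0704, 0.0138]
eef_rot: [0.0, 0.989, 0.148, 0.001]
force: [-0.1, 0.4, 0.6]
grip_width: 0.0939
grip_force: 0.0
time: 10.1
ee_pos: [0.4304, 0.0698, 0.013]
eef_rot: [0.0, 0.989, 0.148, 0.0]
force: [0.1, -2.6, 0.1]
grip_width: 0.0456
grip_force: 30.0
```

```bash
python3 -m jog '[[0,0,0.05,0,0,0],[0,0,0.05,0,0,0],[0.0312,-0.0217,0.02,0,0,-2.3],[0.0312,-0.0217,0.01,0,0,-2.3],[0.0312,-0.0217,0,0,0,-2.3],[0.0312,-0.0217,0,0,0,-2.3],[0.0312,-0.0217,0,0,0,-2.3],[0.0312,-0.0217,0,0,0,-2.3],[0,0,-0.02,0.17,-3,0],[0,0,-0.02,0.17,-3,0],[0,0,-0.02,0.17,-3,0],[0,0,0,0.17,-3,0]]' - 30; python3 -m jog '[[0,0,0,0,0,0],[0,0,0,0,0,0]]'
```

```text
time: 11.6
ee_pos: [0.6138, -0.0588, 0.0785]
eef_rot: [-0.005, 0.994, 0.027, 0.101]
force: [0.5, 0.3, -2.8]
grip_width: 0.0454
grip_force: 30.0
time: 11.85
ee_pos: [0.6176, -0.06, 0.0828]
eef_rot: [-0.003, 0.994, 0.027, 0.104]
force: [-0.0, -0.3, -2.3]
grip_width: 0.0455
grip_force: 30.0
```

```bash
python3 -m jog '[[0,0,-0.02,0,0,0],[0,0,-0.015,0,0,0],[0,0,-0.006,0,0,0],[0,0,0,0,0,0],[0,0,0,0,0,0]]' && python3 - <<'E'
from h import *
s=cap('scene');a=cv2.resize(s['pixels'][150:290,260:420],(640,560),interpolation=cv2.INTER_CUBIC);cv2.imwrite('pics/r2.png',a[:,:,::-1])
E
```

```text
time: 12.48
ee_pos: [0.6182, -0.0602, 0.0425]
eef_rot: [-0.003, 0.994, 0.027, 0.105]
force: [0.1, -0.2, -3.0]
grip_width: 0.046
grip_force: 30.0
```

View pics/r2.png

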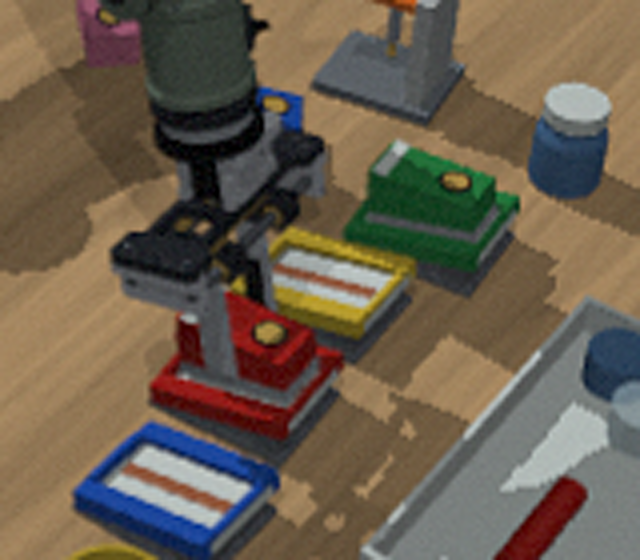

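```bash
python3 -m jog '[[0,0,-0.003,0,0,0],[0,0,-0.0025,0,0,0],[0,0,0,0,0,0],[0,0,0,0,0,0]]'; python3 -m jog '[[0,0,0,0,0,0],[0,0,0,0,0,0],[0,0,0,0,0,0],[-0.003,0,0.02,0,0,0],[-0.008,0,0.04,-0.2,3,0],[-0.04,0.03,0.05,-0.2,3,0],[-0.04,0.04,0.03,-0.2,3,0],[0,0.04,0,-0.2,3,0],[0,0,0,0,0,0]]' 0.68
cat > chk.py <<'E'
from h import *
np.set_printoptions(precision=4,suppress=True)
s=cap('scene');t=cap('top');off=np.array([.0005,.00225,0])
M=marks(s)
for k,v in M.items():
    for u,f in v: print('scene',k,u,'table',(onz(s,u,.0388)[0]-off)[:2],'dock',(onz(s,u,.0666)[0]-off)[:2])
for A,ce,bb,l in blobs(mask(t,'brass',90,60),20):
    if A<130 and max(bb[2:])<16: print('top',A,ce.round(1),'table',(onz(t,ce,.0388)[0]+off)[:2],'dock',(onz(t,ce,.0666)[0]+off)[:2])
np.save('s2.npy',s,allow_pickle=True);np.save('t2.npy',t,allow_pickle=True)
E
python3 chk.py
```

```text
time: 13.02
ee_pos: [0.6175, -0.0601, 0.0364]
eef_rot: [-0.003, 0.994, 0.027, 0.105]
force: [-0.2, -0.2, -3.1]
grip_width: 0.0461
grip_force: 30.0
time: 14.15
ee_pos: [0.533, 0.0477, 0.1723]
eef_rot: [0.001, 1.0, 0.03, 0.002]
force: [0.6, -0.1, -1.2]
grip_width: 0.0637
grip_force: 0.0
scene red [326.6 234.3] table [ 0.6202 -0.0312] dock [ 0.6354 -0.0569]
scene green [373.5 194.6] table [0.6342 0.2163] dock [0.649 0.184]
scene blue [328.4 175.5] table [0.4637 0.2107] dock [0.4831 0.1786]
top 55 [277.8 152.7] table [ 0.6458 -0.0576] dock [ 0.6366 -0.0574]
top 51 [251.3 160.9] table [0.6241 0.0124] dock [0.6155 0.0106]
top 98 [397.2 211.1] table [ 0.4847 -0.3628] dock [ 0.48   -0.3541]
top 55 [335.4 283.3] table [ 0.3052 -0.1956] dock [ 0.3056 -0.1915]
```

```bash
python3 -m jog '[[-0.022,0.0379,0,0,0,6.7],[-0.022,0.0379,0,0,0,6.7],[-0.022,0.0379,-0.02,0,0,6.7],[-0.022,0.0379,-0.04,0,0,6.7],[0,0,-0.02,0,0,0],[0,0,0,0,0,0],[0,0,0,0,0,0]]' 1
```

```text
time: 15.12
ee_pos: [0.4453, 0.1964, 0.0908]
eef_rot: [0.001, 0.966, 0.258, 0.001]
force: [0.2, -0.1, -0.2]
grip_width: 0.0937
grip_force: 0.0
```

```bash
python3 -m jog '[[0,0.003,-0.035,0,0,0],[0,0,-0.025,0,0,0],[0,0,-0.015,0,0,0],[0,0,-0.002,0,0,0],[0,0,0,0,0,0]]' && python3 -m jog '[[0,0,0,0,0,0],[0,0,0,0,0,0],[0,0,0,0,0,0],[0,0,0,0,0,0],[0,0,0,0,0,0],[0,0,0,0,0,0]]' 0 30
```

```text
time: 15.75
ee_pos: [0.4452, 0.2002, 0.0138]
eef_rot: [0.001, 0.966, 0.258, 0.001]
force: [0.5, -0.2, 0.7]
grip_width: 0.0938
grip_force: 0.0
time: 16.5
ee_pos: [0.4444, 0.1998, 0.013]
eef_rot: [0.001, 0.966, 0.259, 0.0]
force: [0.4, -3.1, 1.7]
grip_width: 0.0458
grip_force: 29.8
```

```bash
python3 -m jog '[[0,0,0.05,0,0,0],[0,0,0.05,0,0,0],[0,0,0.05,0,0,0],[0.025,-0.0475,0,0,0,-4],[0.025,-0.0475,0,0,0,-4],[0.025,-0.0475,0,0,0,-4],[0.025,-0.0475,0,0,0,-4],[0.025,-0.0475,0,0,0,-4],[0.025,-0.0475,0,0,0,-4],[0.025,-0.0475,0,0,0,-4],[0.025,-0.0475,0,0,0,-4]]' - 30; python3 -m jog '[[0,0,-0.02,-0.1,-3,0],[0,0,-0.02,-0.1,-3,0],[0,0,-0.02,-0.1,-3,0],[0,0,-0.02,-0.1,-3,0],[0,0,0,0,0,0],[0,0,0,0,0,0]]'
```

```text
time: 17.88
ee_pos: [0.6437, -0.1805, 0.1608]
eef_rot: [-0.0, 1.0, -0.019, -0.001]
force: [0.9, 0.3, -2.2]
grip_width: 0.0457
grip_force: 29.8
time: 18.62
ee_pos: [0.6444, -0.1798, 0.083]
eef_rot: [0.003, 0.994, -0.018, 0.104]
force: [-0.2, 0.0, -3.1]
grip_width: 0.0456
grip_force: 29.8
```

```bash
python3 -m jog '[[0,0,-0.02,0,0,0],[0,0,-0.015,0,0,0],[0,0,-0.005,0,0,0],[0,0,0,0,0,0],[0,0,-0.003,0,0,0],[0,0,-0.003,0,0,0],[0,0,0,0,0,0],[0,0,0,0,0,0]]'; python3 -m jog '[[0,0,0,0,0,0],[0,0,0,0,0,0],[0,0,0,0,0,0],[-0.003,0,0.02,0,0,0],[-0.008,0,0.04,0.1,3,0],[-0.04,0.03,0.05,0.1,3,0],[-0.05,0.03,0.03,0.1,3,0],[-0.04,0,0.02,0.1,3,0],[-0.04,0,0,0,0,0],[-0.04,0,0,0,0,0],[0,0,0,0,0,0]]' 0.68
python3 chk.py; python3 - <<'E'
from h import *
s=np.load('s2.npy',allow_pickle=True).item();t=np.load('t2.npy',allow_pickle=True).item()
a=cv2.resize(s['pixels'][170:310,260:410],(450,420),interpolation=cv2.INTER_CUBIC);b=cv2.resize(t['pixels'][120:220,90:350],(780,300)[:2],interpolation=cv2.INTER_CUBIC)
im=np.zeros((600,780,3),'uint8');im[:300]=b;im[300:,:450]=a[60:360];cv2.imwrite('pics/d1.png',im[:,:,::-1])
E
```

```text
time: 19.62
ee_pos: [0.6441, -0.1799, 0.037]
eef_rot: [0.003, 0.994, -0.018, 0.105]
force: [-0.2, 0.1, -3.3]
grip_width: 0.0461
grip_force: 29.8
time: 21.0
ee_pos: [0.4282, -0.1245, 0.1907]
eef_rot: [0.001, 1.0, -0.018, 0.0]
force: [0.5, 0.2, 1.3]
grip_width: 0.0639
grip_force: 0.0
scene red [326.3 234.3] table [ 0.6195 -0.0318] dock [ 0.6347 -0.0574]
scene green [373.5 194.6] table [0.6342 0.2163] dock [0.649 0.184]
scene blue [308.7 262.6] table [ 0.6454 -0.1562] dock [ 0.6599 -0.1785]
top 50 [324.4 143.2] table [ 0.6705 -0.1818] dock [ 0.6606 -0.1782]
top 51 [184.7 148.6] table [0.6604 0.1883] dock [0.6508 0.1815]
top 55 [277.8 152.6] table [ 0.6459 -0.0576] dock [ 0.6367 -0.0574]
top 98 [397.2 211.1] table [ 0.4847 -0.3628] dock [ 0.48   -0.3541]
top 60 [164.  297.6] table [0.2773 0.228 ] dock [0.2784 0.2202]
```

View pics/d1.png

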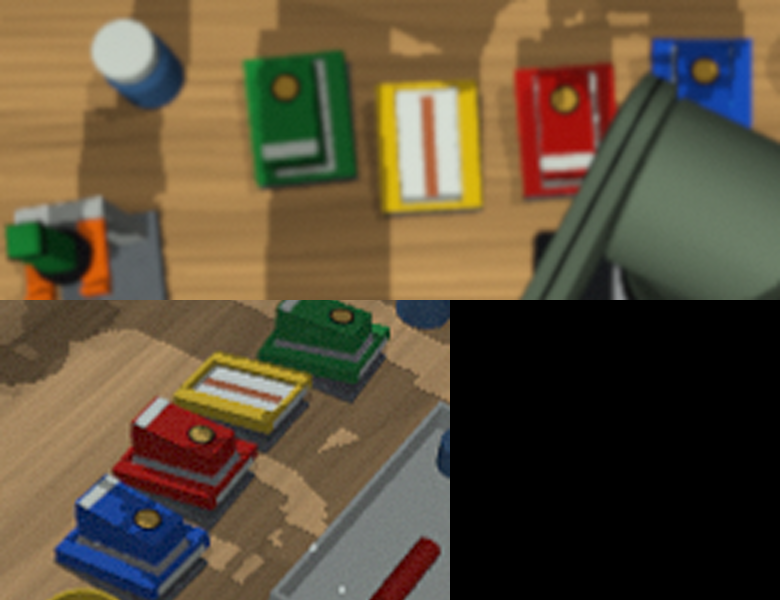

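```bash
python3 -m jog '[[0.0066,0.0464,0.03,0,0,0.7],[0.0066,0.0464,0.03,0,0,0.7],[0.0066,0.0464,0,0,0,0.7],[0.0066,0.0464,0,0,0,0.7],[0.0066,0.0464,0,0,0,0.7],[0.0066,0.0464,0,0,0,0.7],[0.0066,0.0464,0,0,0,0.7],[0.0066,0.0464,0,0,0,0.7],[0.0066,0.0464,0,0,0,0.7],[0.0066,0.0464,0,0,0,0.7],[0,0,0,0,0,0],[0,0,0,0,0,0]]' 1 25
python3 - <<'E'
from h import *
s=cap('scene');save(s,'x.png');a=cv2.resize(s['pixels'][90:190,310:430],(720,600),interpolation=cv2.INTER_CUBIC);cv2.imwrite('pics/p1.png',a[:,:,::-1])
E
```

```text
time: 22.6
ee_pos: [0.4964, 0.3394, 0.2495]
eef_rot: [0.001, 0.999, 0.044, -0.0]
force: [-0.5, -0.3, -0.1]
grip_width: 0.094
grip_force: 0.0
```

View pics/p1.png

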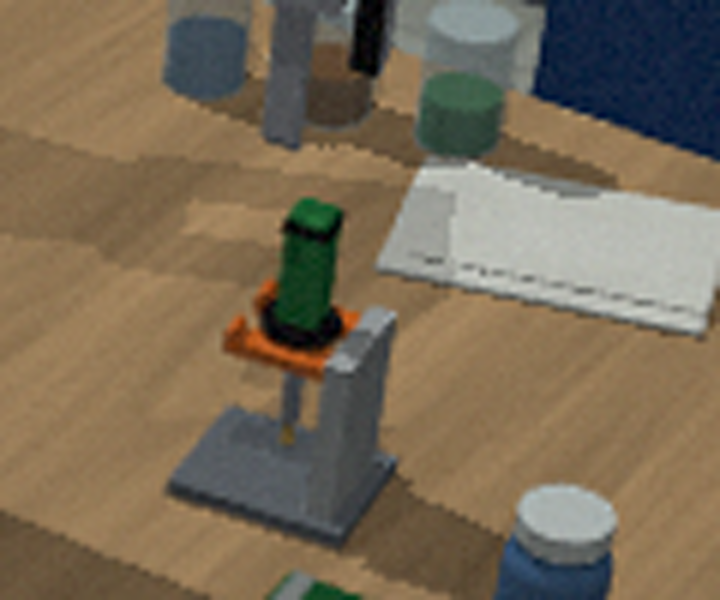

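```bash
python3 -m jog '[[-0.001,0,-0.035,0,0,0],[0,0,-0.035,0,0,0],[0,0,-0.03,0,0,0],[0,0,-0.015,0,0,0],[0,0,0,0,0,0]]' 1 25 && python3 -m jog '[[0,0,0,0,0,0],[0,0,0,0,0,0],[0,0,0,0,0,0],[0,0,0,0,0,0],[0,0,0,0,0,0],[0,0,0,0,0,0],[0,0,0,0,0,0]]' 0 25
```

```text
time: 23.28
ee_pos: [0.4947, 0.3382, 0.1339]
eef_rot: [0.001, 0.999, 0.043, -0.001]
force: [0.1, 0.7, 0.0]
grip_width: 0.0941
grip_force: 0.0
time: 24.15
ee_pos: [0.4951, 0.3394, 0.1346]
eef_rot: [0.001, 0.999, 0.043, 0.0]
force: [1.0, 0.3, 0.2]
grip_width: 0.0274
grip_force: 0.3
```

```bash
python3 -m jog '[[0,0,0,0,0,0],[0,0,0,0,0,0],[0,0,0,0,0,0]]' 0 25
```

```text
time: 24.52
ee_pos: [0.495, 0.3393, 0.1346]
eef_rot: [0.001, 0.999, 0.043, -0.0]
force: [1.2, 0.6, -0.1]
grip_width: 0.0262
grip_force: 24.7
```

```bash
python3 -m jog '[[0,0,0,0,0,0],[0,0,0.02,0,0,0],[0,0,0.025,0,0,0],[0,0,0.03,0,0,0],[0,0,0.03,0,0,0],[0,0,0.01,0,0,0],[-0.001,-0.03,0,0,0,0],[-0.001,-0.05,0,0,0,0],[-0.001,-0.05,0,0,0,0],[-0.001,-0.05,0,0,0,0],[-0.001,-0.05,0,0,0,0]]' 0 40; python3 -m jog '[[-0.001,-0.05,0,0,0,0],[-0.001,-0.05,0,0,0,0],[-0.001,-0.05,0,0,0,0],[-0.001,-0.05,0,0,0,0],[-0.001,-0.05,0,0,0,0],[-0.001,-0.05,0,0,0,0],[-0.001,-0.05,0,0,0,0],[0,-0.05,0,0,0,0],[0,-0.05,0,0,0,0],[0,-0.02,0,0,0,0],[0,0,0,0,0,0]]'
```

```text
time: 25.9
ee_pos: [0.489, 0.1076, 0.2483]
eef_rot: [0.001, 0.999, 0.044, -0.001]
force: [0.2, 0.2, -0.3]
grip_width: 0.0258
grip_force: 39.6
time: 27.28
ee_pos: [0.4824, -0.3609, 0.2482]
eef_rot: [-0.0, 0.999, 0.043, -0.001]
force: [-0.4, -0.5, -1.5]
grip_width: 0.0257
grip_force: 39.6
```

```bash
python3 - <<'E'
from h import *
np.set_printoptions(precision=4,suppress=True)
s=cap('scene');o=np.array(env.observe()['ee_pos']);print(o,proj(s,o+[0.0005,.00225,-.1066]),proj(s,[[.483+.0005,-.361+.00225,.045]]))
u,v=213,270;a=cv2.resize(s['pixels'][200:320,150:290],(700,600),interpolation=cv2.INTER_CUBIC);cv2.imwrite('pics/m1.png',a[:,:,::-1])
E
```

```text
[ 0.4827 -0.3598  0.2486] [[211.3608 251.2344]] [[214.0489 277.4046]]
```

View pics/m1.png

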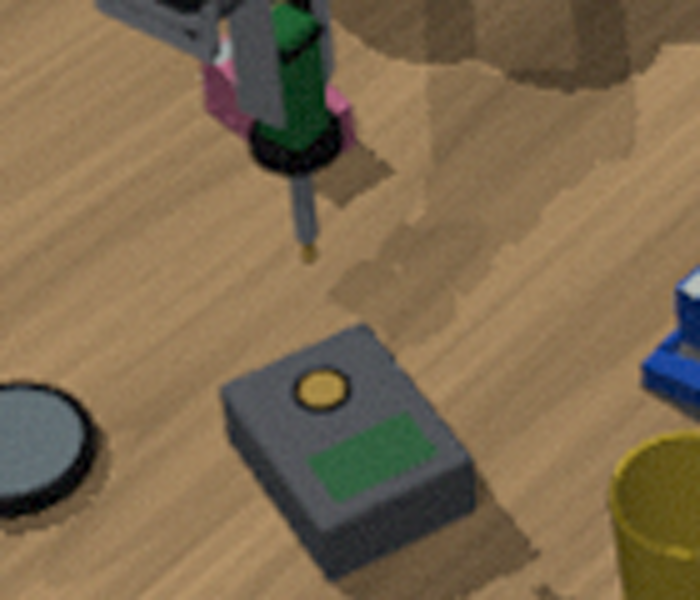

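```bash
python3 -m jog '[[0,-0.001,-0.04,0,0,0],[0,0,-0.035,0,0,0],[0,0,-0.015,0,0,0],[0,0,-0.005,0,0,0],[0,0,-0.003,0,0,0],[0,0,-0.003,0,0,0],[0,0,0,0,0,0],[0,0,0,0,0,0]]'; python3 -m jog '[[0,0,0,0,0,0],[0,0,0,0,0,0],[0,0,0,0,0,0],[0,0,0,0,0,0],[0,0,0,0,0,0]]'
```

```text
time: 28.32
ee_pos: [0.4837, -0.3624, 0.1496]
eef_rot: [0.002, 0.999, 0.043, 0.001]
force: [0.9, -0.8, -0.4]
grip_width: 0.0258
grip_force: 39.6
time: 28.95
ee_pos: [0.483, -0.3619, 0.1486]
eef_rot: [0.001, 0.999, 0.043, -0.0]
force: [0.7, -1.3, 0.5]
grip_width: 0.0258
grip_force: 39.6
```

```bash
python3 -m jog '[[0,0,-0.003,0,0,0],[0,0,0,0,0,0],[0,0,0,0,0,0],[0,0,0,0,0,0],[0,0,0,0,0,0],[0,0,0,0,0,0],[0,0,0,0,0,0],[0,0,0,0,0,0],[0,0,0,0,0,0]]'; python3 -m jog '[[0,0,0.03,0,0,0],[0,0,0.05,0,0,0],[0,0,0.02,0,0,0],[0,0,0,0,0,0],[0,0,0,0,0,0]]'
```

```text
time: 30.08
ee_pos: [0.483, -0.3618, 0.1456]
eef_rot: [0.001, 0.999, 0.043, -0.0]
force: [-0.5, -0.4, 0.9]
grip_width: 0.0257
grip_force: 39.6
time: 30.7
ee_pos: [0.4822, -0.3608, 0.2435]
eef_rot: [-0.0, 0.999, 0.043, -0.001]
force: [0.7, 0.7, -1.4]
grip_width: 0.026
grip_force: 39.6
```

```bash
python3 -m jog '[[0.022,0.0433,0,0,0,0],[0.022,0.0433,0,0,0,0],[0.022,0.0433,0,0,0,0],[0.022,0.0433,0,0,0,0],[0.022,0.0433,0,0,0,0],[0.022,0.0433,0,0,0,0],[0.0215,0.0436,0,0,0,0],[0,0,0,0,0,0],[0,0,0,0,0,0],[0,0,0,0,0,0]]'; python3 chk.py | grep -v table.*0.30; python3 - <<'E'
from h import *
s=np.load('s2.npy',allow_pickle=True).item();o=np.array(env.observe()['ee_pos']);print(o,proj(s,o+[0.0005,.00225,-.1066]))
a=cv2.resize(s['pixels'][160:300,260:420],(640,560),interpolation=cv2.INTER_CUBIC);cv2.imwrite('pics/m2.png',a[:,:,::-1])
E
```

```text
time: 31.95
ee_pos: [0.6357, -0.0596, 0.2447]
eef_rot: [0.001, 0.999, 0.043, -0.001]
force: [-0.2, 0.2, -1.2]
grip_width: 0.026
grip_force: 39.6
scene red [326.5 234.2] table [ 0.6197 -0.0311] dock [ 0.635  -0.0567]
scene green [373.5 194.6] table [0.6342 0.2163] dock [0.649 0.184]
scene blue [308.8 262.5] table [ 0.6454 -0.1557] dock [ 0.6599 -0.178 ]
top 51 [324.5 143.3] table [ 0.6703 -0.1819] dock [ 0.6604 -0.1782]
top 51 [184.7 148.6] table [0.6604 0.1883] dock [0.6508 0.1815]
top 98 [397.2 211.1] table [ 0.4847 -0.3628] dock [ 0.48   -0.3541]
[ 0.63603645 -0.05964373  0.24537655] [[327.90863039 215.82207124]]
```

View pics/m2.png

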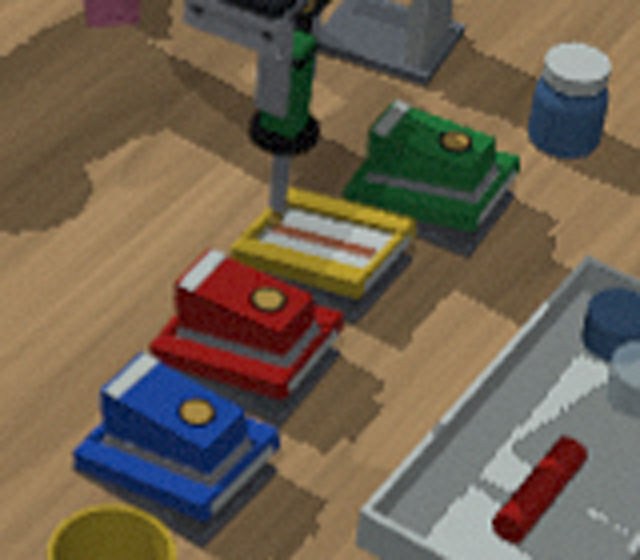

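```bash
python3 -m jog '[[0,0.002,-0.035,0,0,0],[0,0,-0.025,0,0,0],[0,0,-0.008,0,0,0],[0,0,-0.005,0,0,0],[0,0,-0.003,0,0,0],[0,0,-0.003,0,0,0],[0,0,0,0,0,0],[0,0,0,0,0,0],[0,0,0,0,0,0]]'; python3 -m jog '[[0,0,0,0,0,0],[0,0,0,0,0,0],[0,0,0,0,0,0],[0,0,0,0,0,0],[0,0,0,0,0,0],[0,0,0,0,0,0],[0,0,0,0,0,0]]'
```

```text
time: 33.17
ee_pos: [0.6371, -0.0567, 0.1672]
eef_rot: [0.001, 0.999, 0.043, 0.001]
force: [-0.6, -1.3, 0.7]
grip_width: 0.0258
grip_force: 39.6
time: 34.05
ee_pos: [0.6367, -0.0563, 0.1667]
eef_rot: [0.001, 0.999, 0.043, 0.0]
force: [0.1, -1.8, 1.6]
grip_width: 0.0258
grip_force: 39.6
```

```bash
python3 -m jog '[[0,0,0.03,0,0,0],[0,0,0.04,0,0,0],[0.0022,0.04,0,0,0,0],[0.0022,0.04,0,0,0,0],[0.0022,0.04,0,0,0,0],[0.0022,0.04,0,0,0,0],[0.0022,0.04,0,0,0,0],[0.0022,0.038,0,0,0,0],[0,0,0,0,0,0],[0,0,0,0,0,0]]'; python3 chk.py | grep -E 'scene|18[0-9]\.'
```

```text
time: 35.3
ee_pos: [0.6488, 0.1814, 0.2355]
eef_rot: [0.001, 0.999, 0.044, -0.001]
force: [0.0, -0.1, -0.9]
grip_width: 0.0262
grip_force: 39.6
scene red [326.5 234.3] table [ 0.62   -0.0314] dock [ 0.6352 -0.057 ]
scene green [373.4 194.7] table [0.6342 0.2156] dock [0.649  0.1834]
scene blue [308.8 262.5] table [ 0.6454 -0.1557] dock [ 0.6599 -0.178 ]
top 52 [184.6 148.6] table [0.6605 0.1884] dock [0.6508 0.1817]
```

```bash
python3 -m jog '[[0.0005,0.001,-0.035,0,0,0],[0,0,-0.015,0,0,0],[0,0,-0.008,0,0,0],[0,0,-0.005,0,0,0],[0,0,-0.003,0,0,0],[0,0,-0.003,0,0,0],[0,0,0,0,0,0],[0,0,0,0,0,0],[0,0,0,0,0,0]]'; python3 -m jog '[[0,0,0,0,0,0],[0,0,0,0,0,0],[0,0,0,0,0,0],[0,0,0,0,0,0],[0,0,0,0,0,0],[0,0,0,0,0,0],[0,0,0,0,0,0]]'
```

```text
time: 36.52
ee_pos: [0.6506, 0.1826, 0.1681]
eef_rot: [0.001, 0.999, 0.043, 0.001]
force: [-0.4, -0.4, 1.3]
grip_width: 0.0263
grip_force: 39.6
time: 37.4
ee_pos: [0.6504, 0.1827, 0.1677]
eef_rot: [0.001, 0.999, 0.043, 0.0]
force: [0.2, -1.0, 1.3]
grip_width: 0.0259
grip_force: 39.6
```

```bash
python3 -m jog '[[0,0,0.03,0,0,0],[0,0,0.04,0,0,0],[0.0012,-0.0451,0,0,0,0],[0.0012,-0.0451,0,0,0,0],[0.0012,-0.0451,0,0,0,0],[0.0012,-0.0451,0,0,0,0],[0.0012,-0.0451,0,0,0,0],[0.0012,-0.0451,0,0,0,0],[0.0012,-0.0451,0,0,0,0],[0.0014,-0.0451,0,0,0,0],[0,0,0,0,0,0],[0,0,0,0,0,0]]'; python3 chk.py | grep -E 'scene|324\.'
```

```text
time: 38.9
ee_pos: [0.6596, -0.1771, 0.2366]
eef_rot: [-0.0, 0.999, 0.043, -0.001]
force: [-0.3, 0.9, -0.8]
grip_width: 0.0257
grip_force: 39.6
scene red [326.5 234.2] table [ 0.6197 -0.0311] dock [ 0.635  -0.0567]
scene green [373.4 194.8] table [0.6345 0.2152] dock [0.6493 0.1829]
scene blue [308.8 262.5] table [ 0.6454 -0.1557] dock [ 0.6599 -0.178 ]
```

```bash
python3 -m jog '[[0.0005,-0.001,-0.035,0,0,0],[0,0,-0.016,0,0,0],[0,0,-0.008,0,0,0],[0,0,-0.005,0,0,0],[0,0,-0.003,0,0,0],[0,0,-0.003,0,0,0],[0,0,0,0,0,0],[0,0,0,0,0,0],[0,0,0,0,0,0]]'; python3 -m jog '[[0,0,0,0,0,0],[0,0,0,0,0,0],[0,0,0,0,0,0],[0,0,0,0,0,0],[0,0,0,0,0,0],[0,0,0,0,0,0],[0,0,0,0,0,0]]'
```

```text
time: 40.12
ee_pos: [0.661, -0.1792, 0.1681]
eef_rot: [0.001, 0.999, 0.043, 0.001]
force: [0.4, 1.0, 1.9]
grip_width: 0.0261
grip_force: 39.6
time: 41.0
ee_pos: [0.6607, -0.1793, 0.1677]
eef_rot: [0.001, 0.999, 0.043, 0.0]
force: [1.3, 0.7, 0.5]
grip_width: 0.026
grip_force: 39.6
```

```bash
python3 -m jog '[[0,0,0.03,0,0,0],[0,0,0.04,0,0,0],[-0.0355,-0.0365,0,0,0,0],[-0.0355,-0.0365,0,0,0,0],[-0.0355,-0.0365,0,0,0,0],[-0.0355,-0.0365,0,0,0,0],[-0.0357,-0.0367,0,0,0,0],[0,0,0,0,0,0],[0,0,0,0,0,0]]'
```

```text
time: 42.12
ee_pos: [0.4823, -0.3617, 0.237]
eef_rot: [0.0, 0.999, 0.043, -0.001]
force: [-0.1, 0.4, -0.5]
grip_width: 0.0256
grip_force: 39.6
```

```bash
python3 -m jog '[[0,0,-0.04,0,0,0],[0,0,-0.03,0,0,0],[0,0,-0.01,0,0,0],[0,0,-0.005,0,0,0],[0,0,-0.003,0,0,0],[0,0,-0.003,0,0,0],[0,0,0,0,0,0],[0,0,0,0,0,0],[0,0,0,0,0,0]]'; python3 -m jog '[[0,0,0,0,0,0],[0,0,0,0,0,0],[0,0,0,0,0,0],[0,0,0,0,0,0],[0,0,0,0,0,0],[0,0,0,0,0,0],[0,0,0,0,0,0]]'
```

```text
time: 43.25
ee_pos: [0.4834, -0.3623, 0.1473]
eef_rot: [0.002, 0.999, 0.043, 0.001]
force: [0.9, 0.5, 0.6]
grip_width: 0.0259
grip_force: 39.6
time: 44.12
ee_pos: [0.4828, -0.362, 0.1467]
eef_rot: [0.001, 0.999, 0.043, -0.0]
force: [1.0, -1.1, 1.2]
grip_width: 0.026
grip_force: 39.6
```

```bash
python3 -m jog '[[0,0,0.03,0,0,0],[0,0,0.05,0,0,0],[0.001,0.05,0.023,0,0,0],[0.001,0.05,0,0,0,0],[0.001,0.05,0,0,0,0],[0.001,0.05,0,0,0,0],[0.001,0.05,0,0,0,0],[0.001,0.05,0,0,0,0],[0.001,0.05,0,0,0,0],[0.001,0.05,0,0,0,0]]'; python3 -m jog '[[0.001,0.05,0,0,0,0],[0.001,0.05,0,0,0,0],[0.001,0.05,0,0,0,0],[0.001,0.05,0,0,0,0],[0,0.05,0,0,0,0],[0,0.05,0,0,0,0],[0,0,0,0,0,0],[0,0,0,0,0,0],[0,0,0,0,0,0]]'
```

```text
time: 45.38
ee_pos: [0.4893, 0.0397, 0.2487]
eef_rot: [0.001, 0.999, 0.043, -0.002]
force: [0.3, 0.6, -1.3]
grip_width: 0.0259
grip_force: 39.6
time: 46.5
ee_pos: [0.4947, 0.3367, 0.2493]
eef_rot: [0.002, 0.999, 0.043, -0.001]
force: [0.3, 0.1, -1.7]
grip_width: 0.0262
grip_force: 39.6
```

```bash
python3 -m jog '[[0,0.0025,0,0,0,0],[0,0,0,0,0,0],[0,0,-0.025,0,0,0],[0,0,-0.03,0,0,0],[0,0,-0.025,0,0,0],[0,0,-0.02,0,0,0],[0,0,-0.01,0,0,0],[0,0,0,0,0,0],[0,0,0,0,0,0]]'
```

```text
time: 47.62
ee_pos: [0.4957, 0.341, 0.1408]
eef_rot: [0.001, 0.999, 0.043, 0.001]
force: [-0.3, 0.3, -1.4]
grip_width: 0.0258
grip_force: 39.6
```

```bash
python3 -m jog '[[-0.0003,-0.001,-0.002,0,0,0],[0,0,-0.002,0,0,0],[0,0,-0.001,0,0,0],[0,0,0,0,0,0],[0,0,0,0,0,0]]'; python3 -m jog '[[0,0,0,0,0,0],[0,0,0,0,0,0],[0,0,0,0,0,0],[0,0,0,0,0,0],[0,0,0,0,0,0],[0,0,0,0,0,0],[0,0,0.04,0,0,0],[0,0,0.05,0,0,0],[0,0,0.04,0,0,0],[-0.02,-0.03,0.02,0,0,0],[-0.03,-0.04,0,0,0,0],[0,0,0,0,0,0]]' 1
python3 chk.py|grep -v table.*0.305; python3 - <<'E'
from h import *
s=np.load('s2.npy',allow_pickle=True).item()
a=cv2.resize(s['pixels'][105:285,260:430],(560,593),interpolation=cv2.INTER_CUBIC);cv2.imwrite('pics/f1.png',a[:,:,::-1])
E
```

```text
time: 48.25
ee_pos: [0.4946, 0.3397, 0.1346]
eef_rot: [0.001, 0.999, 0.043, 0.0]
force: [0.3, -0.1, -1.4]
grip_width: 0.026
grip_force: 39.6
time: 49.75
ee_pos: [0.4426, 0.2679, 0.2845]
eef_rot: [0.001, 0.999, 0.043, -0.001]
force: [-0.3, -0.2, -0.8]
grip_width: 0.0941
grip_force: 0.0
scene red [326.5 234.4] table [ 0.6202 -0.0318] dock [ 0.6354 -0.0574]
scene green [373.4 194.7] table [0.6342 0.2156] dock [0.649  0.1834]
scene blue [308.8 262.5] table [ 0.6454 -0.1557] dock [ 0.6599 -0.178 ]
top 51 [324.4 143.3] table [ 0.6702 -0.1818] dock [ 0.6603 -0.1782]
top 53 [184.7 148.6] table [0.6604 0.1882] dock [0.6508 0.1815]
top 54 [277.7 152.7] table [ 0.6458 -0.0574] dock [ 0.6366 -0.0572]
top 99 [397.2 211.1] table [ 0.4848 -0.3626] dock [ 0.4801 -0.3539]
top 60 [164.  297.7] table [0.2771 0.2279] dock [0.2782 0.22  ]
```

View pics/f1.png

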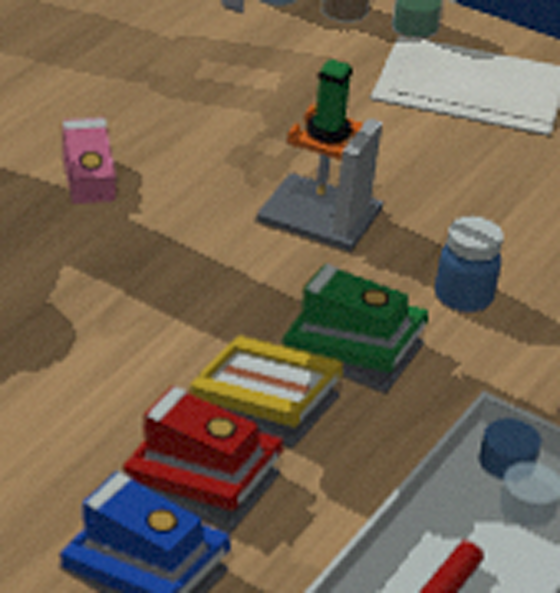

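The probe hangs upright in its rack at crop (335,100). The three wedges lie in their docks with the marks where they were before, and the jar is where it was. I'm handing in.

```bash
python3 -c "
from cell import env
print(env.close_job())"
```

```text
the job is handed in; nothing more can be done
None
```

I docked the red, green and blue wedges (no yellow wedge was on the table), touched the probe to the reference point, red, green, blue and the reference point again, hung it back upright in its rack, and handed the job in at about 50 s; no verdict came back.

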